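# Put the chew boards away in the slotted rack

## Task

Put both apple-wood chew boards from their drip stands into the slotted rack, each on edge and fully home on the bottom of the slot that matches its thickness; the mouths look alike, so find by trying which slot takes which board (one slot is too narrow for either, and the thin board must not take up the thick board's slot). Let go of them, and leave the dish, bottle, comb and chew toy where they are.

Things in the scene. Friction and masses are not known exactly. Their poses are not given: they have to be found in the camera images.
- rack: Grey plastic rack, fixed, 126 (own x) by 168 (own y) by 60 mm high; origin: centre of its underside. Three slots along own x at own y = -60, 0, +60 mm; mouths all alike, 102 mm long, 24 mm wide, ends closed. From 36 mm above the table down to the slot floor at 10 mm, black liners with a steep 2 mm bevel narrow each slot to a throat. A board home stands 55 mm out of the rack.
- mouth0 (a point): Centre of the own y = -60 mm mouth, level with the rack's top. Axes parallel to the rack's. Below, centred, lies a throat 5, 11 or 17 mm wide (one of each in the rack), in an order that changes every time and that no listed pose tells: find it by trying. A board too thick for it stops with its underside 33 to 37 mm above the table; fully home it is at 10 mm.
- mouth1 (a point): Centre of the middle mouth, level with the rack's top. Axes parallel to the rack's. Below, centred, lies a throat 5, 11 or 17 mm wide (one of each in the rack), in an order that changes every time and that no listed pose tells: find it by trying. A board too thick for it stops with its underside 33 to 37 mm above the table; fully home it is at 10 mm.
- mouth2 (a point): Centre of the own y = +60 mm mouth, level with the rack's top. Axes parallel to the rack's. Below, centred, lies a throat 5, 11 or 17 mm wide (one of each in the rack), in an order that changes every time and that no listed pose tells: find it by trying. A board too thick for it stops with its underside 33 to 37 mm above the table; fully home it is at 10 mm.
- board_thin: Apple-wood chew board, an upright slab 8 mm thick (own y), 90 mm long (own x), 105 mm tall (own z), about 42 to 74 g. Origin: centre of its underside. Starts standing in its drip stand's groove (10 mm wide: it may lean a few degrees), upper 85 mm clear of the stand. Fits the 11 mm throat; would also drop into the 17 mm one, leaving none for the thick board.
- board_thick: Apple-wood chew board, an upright slab 14 mm thick (own y), 90 mm long (own x), 105 mm tall (own z), about 74 to 130 g. Origin: centre of its underside. Starts standing in its drip stand's groove (16 mm wide: it may lean a few degrees), upper 85 mm clear of the stand. Fits only the 17 mm throat.
- stand_thin: White ceramic drip stand, fixed, 110 mm (own x) by 46 mm (own y), 28 mm high; groove along own x, its floor 8 mm above the table, open at both ends. Origin: centre of its underside. The two stands may change places. Holds the 8 mm board at the start.
- stand_thick: White ceramic drip stand, fixed, 110 mm (own x) by 46 mm (own y), 28 mm high; groove along own x, its floor 8 mm above the table, open at both ends. Origin: centre of its underside. The two stands may change places. Holds the 14 mm board at the start.
- dish: Yellow ceramic dish, 90 mm across, 35 mm high, a bystander. Origin: centre of its underside.
- bottle: Glass drip bottle standing up, 52 mm across, 150 mm high, a bystander. Origin: centre of its underside.
- comb: Green silicone comb lying flat, about 46 by 100 by 8 mm, a bystander. Origin: underside of its spine's middle.
- chew_toy: Small carved apple-wood chew toy, 30 by 70 by 24 mm, a bystander. Origin: centre of its underside.
There are look-alikes about, which are no part of the job. Leave any blue or green look-alike of the board_thin alone. What is meant by the rack is not red, and is the larger of those in its own colour.

How it is judged:
By the outcome, as a careful person would: the job done as asked, in the order asked, and still so for the second after the job is handed in, with the robot touching nothing.
It also fails if it takes over 72 s, if anything falls off the work surface, if the arm or the gripper's body presses on something with over 40 N, if the wrist force passes 120 N, or if a joint passes its speed limit or range.

## Robot

A 6-joint arm with a two-finger parallel gripper is mounted at the origin on the work surface. World frame = base frame: x ahead of the robot, y to its left, z up, the work surface at z = 0. Lengths are in m, angles in rad, forces in N, time in s.
With the tool pointing down it reaches from about 0.35 to 0.775 m from the base axis. Payload 7.3 kg.
Tool frame: the origin (TCP) lies at the very end of the fingers, on their centre line; the grasp point (between the pads) lies 19 mm behind it; z points along the fingers, y is the line along which they close (so a half turn about z gives the same grasp; the last joint's range is limited). The gripper opens to 92 mm and grips with 3 to 60 N. Pads are 19 mm wide; open, the fingers measure 130 mm over their backs; the gripper's body (75 mm by 190 mm) begins 47 mm behind the grasp point.
Start: joints at [-0.146, 0.342, 1.524, -0, 1.275, -0.146], TCP at [0.525, 0, 0.227] pointing down, gripper open.
Joint ranges: [-2.53, 2.53], [-0.77, 2.02], [0.04, 2.7], [-1, 4.14], [0.28, 2.66], [-3.11, 3.11]. Speed limits (rad/s): [2.57, 2.57, 3.14, 3.14, 3.14, 3.14].

## Interface

Orientations are given as [roll, pitch, yaw] about the fixed x, y, z axes, in that order (R = Rz(yaw) Ry(pitch) Rx(roll)).
In Python, from cell import state, cams, bot gives the robot as it stands.
- The arm moves only by the shell command python3 -m pendant 'ROWS' [FORCE]. ROWS is JSON, a list of rows, each a list of 7 numbers: the shift along the tool's x, y, z in cm, then the turn, a rotation vector about the tool's x, y, z in degrees, then the closure, from 0 (fully open) to 1 (shut). A call has 1 to 20 rows; each row shifts and turns the commanded pose from where the row before left it, along the tool's axes as they then stand; what a row does not reach is not made up. A row lasts 1/8 s, in which the tool goes at most 62.5 mm and 10.7 degrees, less where a joint would pass 70% of its speed; a pose out of reach is approached as far as the arm can. A call with a gripper value outside its range is refused whole. The fingers move at their own pace and stop on an object; FORCE is the grip in N (left out, the last holds). Time passes only in rows, so rows that do not move let the fingers close. It gives the time, the measured TCP pose, the force, the opening and the grip force at its end, in the units of the state.
- state(): the state, without advancing time (a new reading comes with each control period).
- cams.snapshot(name): name is "scene" or "side" or "wrist"; returns a dict with "img" (420x560x3 uint8, red, green, blue), "fx", "fy", "cx", "cy" (pixels), "T" (4x4, takes a point from camera to world coordinates); the wrist camera has in their place "mount" (4x4, takes a point from camera to tool coordinates, whose origin is the TCP and whose axes are the flange's). Camera axes: x right, y up, looking along -z (the intrinsics and any distortion apply to the point x, -y, -z); pixel columns grow to the right and rows downward; lengths in m; the calibration is good to about 2 mm. A picture is of the moment at which its call begins: read the wrist's pose just before it. There is no depth.
- bot.job_done(): hands the job in; it is judged then, once.
Trained networks look in the newest picture that a camera, given by its name, has taken for a name from the list of things; names that differ only in an ending like _2 or _b are one class to them, and where a whole thing is asked for, a point or a joint stands for the part that bears it (a point fixed in the world has none). Each returns a list of dicts, best first, with "score" (0 to 1); they miss things now and then, are a little off and sometimes report something else, mostly with a low value. They report only what shows in the picture. A call takes as long as a camera call. They do not tell look-alikes from the thing itself.
- cams.recognise(camera, name): "extent" ([left, top, width, height] in pixels, round what is visible of it).
- cams.silhouettes(camera, name): "mask" (420x560 bool, what is visible of it) and "extent" ([left, top, width, height] in pixels, round what is visible of it).
- cams.mark_of(camera, name): "uv" ([column, row] in pixels: a listed point, or the origin of a listed thing).
The state is a dict: "t": time; "joints": joint angles; "joint_vel": joint speeds; "effort": joint torques, N m; "eef_pos": TCP position; "ee_rot": TCP orientation; "contact_force": force on the tool from outside, world axes, zero at the start; "moment": the same for the moment, N m; "opening": finger opening in m; "finger_force": force on a finger pad.
Only numpy, scipy, OpenCV 4.12 (cv2) and the standard library are available. Lean on these libraries where they do the work, as an engineer would, in place of code of your own. Each camera call takes 0.05 s, during which the arm holds its last target. There are 200 camera calls.

## Working session

There is one attempt and no reset: what is moved stays moved. The work goes in short steps, Python scripts to look and compute and a shell command to move; the robot and the scene stay as the last step left them, time stands still between calls to the robot, and variables do not carry over. Pictures are saved under pics/ and viewed, at most 10 in all, crops included, and the job is handed in when it is done.

```bash
mkdir -p pics; ls; python3 - <<'E'
from cell import state,cams,bot
import cv2,numpy as np
s=state();print(s['eef_pos'],s['ee_rot'],s['t'])
ims=[]
for c in("scene","side"):
    r=cams.snapshot(c);cv2.imwrite(f'pics/{c}0.png',r['img'][:,:,::-1]);print(c,r['fx'],r['fy'],r['cx'],r['cy'],np.round(r['T'],4).tolist(),[k for k in r])
    for n in("rack","mouth0","mouth1","mouth2","board_thin","board_thick","stand_thin","stand_thick","dish","bottle","comb","chew_toy"):
        print(n,[(round(d['score'],2),np.round(d['uv']).tolist()) for d in cams.mark_of(c,n)][:4])
E
```

```text
pics
[5.24590668e-01 7.54061080e-05 2.26056381e-01] [-3.14006290e+00 -1.96690437e-04  1.57079482e+00] 0.0
scene 396.4239824958581 396.4239824958581 271.1656437776848 206.77800217565246 [[0.5828, -0.4649, 0.6665, 1.1713], [0.8125, 0.3201, -0.4872, -0.4013], [0.0131, 0.8255, 0.5643, 0.5908], [0.0, 0.0, 0.0, 1.0]] ['img', 'fx', 'fy', 'cx', 'cy', 'T']
rack [(0.96, [407.0, 246.0]), (0.89, [309.0, 202.0]), (0.67, [369.0, 182.0])]
mouth0 [(0.94, [366.0, 174.0]), (0.85, [377.0, 169.0]), (0.8, [416.0, 221.0]), (0.77, [294.0, 190.0])]
mouth1 [(0.94, [366.0, 174.0]), (0.85, [377.0, 169.0]), (0.8, [416.0, 221.0]), (0.77, [294.0, 190.0])]
mouth2 [(0.94, [366.0, 174.0]), (0.85, [377.0, 169.0]), (0.8, [416.0, 221.0]), (0.77, [294.0, 190.0])]
board_thin [(0.86, [203.0, 259.0]), (0.64, [247.0, 241.0]), (0.64, [109.0, 272.0]), (0.16, [291.0, 189.0])]
board_thick [(0.9, [106.0, 265.0])]
stand_thin [(0.63, [201.0, 258.0]), (0.5, [108.0, 271.0])]
stand_thick [(0.86, [107.0, 272.0])]
dish [(0.9, [314.0, 285.0])]
bottle [(0.88, [179.0, 338.0]), (0.51, [202.0, 256.0])]
comb [(0.76, [228.0, 308.0])]
chew_toy
[... 279 characters left out ...]
.94, [237.0, 380.0]), (0.63, [147.0, 280.0]), (0.62, [282.0, 288.0])]
mouth0 [(0.95, [166.0, 245.0]), (0.93, [227.0, 389.0]), (0.89, [262.0, 285.0]), (0.88, [142.0, 263.0])]
mouth1 [(0.95, [166.0, 245.0]), (0.93, [227.0, 389.0]), (0.89, [262.0, 285.0]), (0.88, [142.0, 263.0])]
mouth2 [(0.95, [166.0, 245.0]), (0.93, [227.0, 389.0]), (0.89, [262.0, 285.0]), (0.88, [142.0, 263.0])]
board_thin [(0.97, [361.0, 178.0]), (0.81, [297.0, 216.0]), (0.7, [303.0, 181.0])]
board_thick [(0.77, [344.0, 156.0])]
stand_thin [(0.81, [309.0, 187.0])]
stand_thick [(0.76, [345.0, 156.0])]
dish [(0.55, [210.0, 206.0])]
bottle [(0.62, [263.0, 154.0])]
comb [(0.72, [257.0, 174.0])]
chew_toy [(0.78, [363.0, 309.0])]
```

View pics/scene0.png

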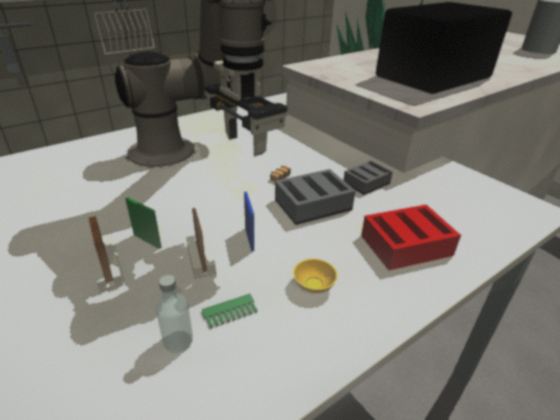

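View pics/side0.png

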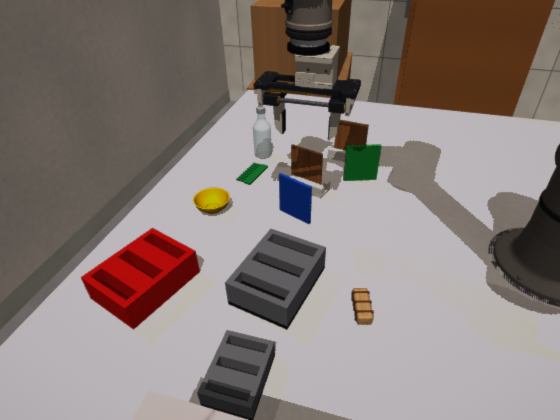

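Scene view: grey large rack at (314,195), red and small grey decoys; thick board on stand at (101,250), thin at (200,240); blue (249,222) and green (144,222) boards are decoys. Side view: rack (278,275), thin (307,165), thick (350,140). I'll fit box poses to the silhouettes of both cameras.

```bash
cat > h.py <<'E'
import numpy as np,cv2
from scipy.optimize import minimize
from cell import state,cams,bot
from scipy.spatial.transform import Rotation as R
def proj(c,P):
    T=c['T'];p=(np.asarray(P)-T[:3,3])@T[:3,:3]
    return np.c_[c['cx']+c['fx']*p[:,0]/-p[:,2],c['cy']+c['fy']*p[:,1]/p[:,2]]
def ray(c,uv,z):
    T=c['T'];d=T[:3,:3]@np.array([(uv[0]-c['cx'])/c['fx'],-(uv[1]-c['cy'])/c['fy'],-1]);o=T[:3,3]
    return o+d*(z-o[2])/d[2]
def box(lx,ly,z0,z1):
    return np.array([[a*lx/2,b*ly/2,z] for a in(-1,1) for b in(-1,1) for z in(z0,z1)])
def hullmask(c,P):
    m=np.zeros((420*4,560*4),np.uint8);uv=proj(c,P)*4+1.5
    cv2.fillConvexPoly(m,cv2.convexHull(np.round(uv).astype(np.int32)),1)
    return cv2.resize(m.astype(np.float32),(560,420),interpolation=cv2.INTER_AREA)
def place(B,p):
    r=R.from_euler('xyz',[p[3] if len(p)>3 else 0,0,p[2]]).as_matrix()
    z0=np.array([0,0,B[:,2].min()])
    return (B-z0)@r.T+z0+[p[0],p[1],0]
def fit(views,B,p0,ws=None):
    def cost(p):
        s=0
        for c,m in views:
            h=hullmask(c,place(B,p));s+=1-np.minimum(h,m).sum()/np.maximum(h,m).sum()
        return s
    best=None
    for y in p0[2]:
        q=[p0[0],p0[1],y]+list(p0[3:])
        sim=np.array([q]+[np.add(q,d) for d in np.diag([.015,.015,.2,.06][:len(q)])])
        r=minimize(cost,q,method='Nelder-Mead',options=dict(initial_simplex=sim,xatol=1e-4,fatol=1e-4,maxiter=300))
        if best is None or r.fun<best.fun:best=r
    return best.x,best.fun
E
cat > a.py <<'E'
from h import *
C={}
M={}
near={'rack':((314,195),(278,275)),'board_thin':((200,240),(307,165)),'board_thick':((101,250),(350,140)),'stand_thin':((203,262),(312,182)),'stand_thick':((107,275),(345,155)),
'blue':((249,222),(295,200)),'green':((144,222),(361,163)),'dish':((315,275),(211,201)),'bottle':((175,318),(262,135)),'comb':((229,308),(253,173)),'chew_toy':((281,174),(363,305))}
for i,c in enumerate(('scene','side')):
    C[c]=cams.snapshot(c)
    for n,v in near.items():
        cl='board_thin' if n in('blue','green') else n
        L=[d for d in cams.silhouettes(c,cl) if np.hypot(d['extent'][0]+d['extent'][2]/2-v[i][0],d['extent'][1]+d['extent'][3]/2-v[i][1])<22]
        if L: M[c,n]=L[0]['mask'].astype(np.float32)
        else: print('miss',c,n)
Bx={'rack':box(.126,.168,0,.06),'board_thin':box(.09,.008,.008,.113),'board_thick':box(.09,.014,.008,.113),'stand_thin':box(.11,.046,0,.028),'stand_thick':box(.11,.046,0,.028),'blue':box(.09,.008,.0,.105),'green':box(.09,.008,0,.105)}
for n,v in near.items():
    z={'rack':.03,'bottle':.075}.get(n,.06 if n in Bx else .01)
    if n.startswith('stand'):z=.014
    p=np.mean([ray(C[c],v[i],z) for i,c in enumerate(C)],0)
    if n not in Bx: print(n,p[:2].round(3));continue
    vs=[(C[c],M[c,n]) for c in C if (c,n) in M]
    if not vs: print('none',n,p);continue
    p0=[p[0],p[1],[0,.8,1.57,2.4]]+([0.] if n.startswith('board') else [])
    x,f=fit(vs,Bx[n],p0);print(n,x.round(4),'deg',np.degrees(x[2:]).round(1),'cost',round(f,3),len(vs))
E
python3 a.py
```

```text
rack [ 0.5259  0.2061 -0.197 ] deg [-11.3] cost 0.077 2
board_thin [ 0.5555 -0.1387 -0.3022 -0.0036] deg [-17.3  -0.2] cost 0.372 2
board_thick [ 0.4697 -0.317  -0.1467  0.0005] deg [-8.4  0. ] cost 0.457 2
stand_thin [ 0.5517 -0.1378  2.8254] deg [161.9] cost 0.904 2
stand_thick [ 0.4733 -0.3185  2.9944] deg [171.6] cost 1.007 2
blue [ 0.5517 -0.0109  2.6946] deg [154.4] cost 0.263 2
green [ 0.4243 -0.2111  0.3048] deg [17.5] cost 0.105 2
dish [0.753 0.012]
bottle [ 0.724 -0.263]
comb [ 0.712 -0.158]
chew_toy [0.36  0.221]
```

```bash
python3 -m pendant '[[-5.3,-0.9,0,0,0,0,0.2],[-5.3,-0.9,0,0,0,0,0.4],[-5.3,-0.9,0,0,0,0,0.4],[-5.3,-0.9,0,0,0,0,0.4],[-5.3,-0.9,0,0,0,0,0.4],[-5.2,-1,0,0,0,0,0.4],[0,0,0,0,0,-10.2,0.4],[0,0,0,0,0,-10.2,0.4],[0,0,0,0,0,-10.2,0.4],[0,0,0,0,0,-10.2,0.4],[0,0,0,0,0,-10.2,0.4],[0,0,0,0,0,-10.2,0.4],[0,0,0,0,0,-10.2,0.4],[0,0,0,0,0,-10.2,0.4],[0,0,0,0,0,0,0.4],[0,0,0,0,0,0,0.4]]'
python3 - <<'E'
from h import *
s=state();print(s['eef_pos'],s['ee_rot'],s['joints'],s['opening'],s['t'])
c=cams.snapshot('wrist');print(c['mount'].round(4).tolist(),c['fx'])
T=np.eye(4);T[:3,:3]=R.from_euler('xyz',s['ee_rot']).as_matrix();T[:3,3]=s['eef_pos'];c['T']=T@c['mount']
im=c['img'][:,:,::-1].copy()
for B,p in((box(.09,.014,.008,.113),[.4697,-.317,-.1467]),(box(.11,.046,0,.028),[.4697,-.317,-.1467])):
    uv=proj(c,place(B,p));cv2.polylines(im,[np.int32([uv[i] for i in(1,3,7,5)])],True,(0,255,0),1)
cv2.imwrite('pics/w1.png',im)
E
```

```text
t: 4.5
eef_pos: [0.47, -0.317, 0.2267]
ee_rot: [3.142, 0.0, 2.992]
contact_force: [-0.6, -0.8, 0.3]
opening: 0.0551
finger_force: 0.0
[ 0.4700189  -0.31698621  0.22671014] [3.14156897e+00 6.53959152e-05 2.99153688e+00] [-7.28551435e-01  4.19185261e-01  1.40586257e+00  5.74356883e-05
  1.31650302e+00 -2.14930644e+00] 0.05511856428677778 4.5
[[0.0002, 0.9553, 0.2956, 0.08], [1.0, 0.0003, -0.0016, 0.0016], [-0.0016, 0.2956, -0.9553, -0.1586], [0.0, 0.0, 0.0, 1.0]] 354.5589763600976
```

View pics/w1.png

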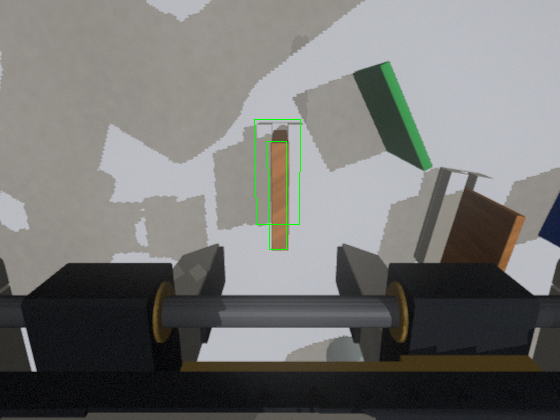

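Wrist view: predicted outlines sit exactly on the thick board top (279,195). Descend and grip.

```bash
python3 -m pendant '[[0,0,4,0,0,0,0.4],[0,0,4,0,0,0,0.4],[0,0,4,0,0,0,0.4],[0,0,2.9,0,0,0,0.4],[0,0,0,0,0,0,0.4],[0,0,0,0,0,0,0.9],[0,0,0,0,0,0,0.9],[0,0,0,0,0,0,0.9],[0,0,0,0,0,0,0.9],[0,0,0,0,0,0,0.9]]' 25
python3 -m pendant '[[0,0,-1,0,0,0,0.9],[0,0,-3,0,0,0,0.9],[0,0,-5,0,0,0,0.9],[0,0,-5,0,0,0,0.9],[0,0,0,0,0,0,0.9]]'
```

```text
t: 5.8
eef_pos: [0.4701, -0.317, 0.0781]
ee_rot: [-3.141, 0.0, 2.995]
contact_force: [-0.0, 0.9, 2.2]
opening: 0.0141
finger_force: 25.0
t: 6.42
eef_pos: [0.4716, -0.3183, 0.2227]
ee_rot: [-3.136, 0.008, 2.995]
contact_force: [0.4, 0.0, -2.5]
opening: 0.014
finger_force: 25.0
```

```bash
python3 -m pendant '[[0,0,0,0,0,2.7,0.9],[0.4,3,0,0,0,0,0.9],[0.5,5.4,0,0,0,0,0.9],[0.5,5.4,0,0,0,0,0.9],[0.5,5.4,0,0,0,0,0.9],[0.5,5.4,0,0,0,0,0.9],[0.5,5.4,0,0,0,0,0.9],[0.5,5.4,0,0,0,0,0.9],[0.5,5.4,0,0,0,0,0.9],[0.5,5.4,0,0,0,0,0.9],[0.4,4,0,0,0,0,0.9],[0,2.2,0,0,0,0,0.9],[0,0,0,0,0,0,0.9],[0,0,0,0,0,0,0.9]]'
python3 - <<'E'
from h import *
s=state();print(s['eef_pos'],s['ee_rot'])
c=cams.snapshot('wrist')
T=np.eye(4);T[:3,:3]=R.from_euler('xyz',s['ee_rot']).as_matrix();T[:3,3]=s['eef_pos'];c['T']=T@c['mount']
im=c['img'][:,:,::-1].copy()
p=[.5259,.2061,-.197]
uv=proj(c,place(box(.126,.168,0,.06),p));cv2.polylines(im,[np.int32([uv[i] for i in(1,3,7,5)])],True,(0,255,0),1)
for y in(-.06,0,.06):
    B=box(.102,.024,.0,.06);B[:,1]+=y
    uv=proj(c,place(B,p));cv2.polylines(im,[np.int32([uv[i] for i in(1,3,7,5)])],True,(0,255,255),1)
cv2.imwrite('pics/w2.png',im)
E
```

```text
t: 8.18
eef_pos: [0.5237, 0.2052, 0.2174]
ee_rot: [-3.141, -0.001, 2.947]
contact_force: [-0.8, -0.2, -1.3]
opening: 0.0136
finger_force: 25.0
[0.5237234  0.20523133 0.21736022] [-3.14062304e+00 -6.31728530e-04  2.94700437e+00]
```

View pics/w2.png

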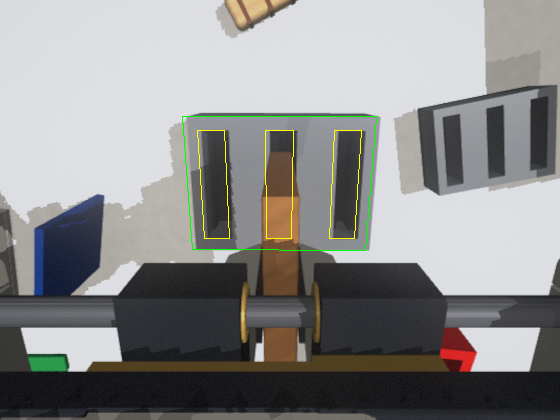

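Wrist view: overlay matches rack and mouths (middle mouth about (280,185)) within ~2 mm; the board hangs centred over it. Try the middle slot.

```bash
python3 -m pendant '[[-0.2,0.1,2,0,0,0,0.9],[0,0,3,0,0,0,0.9],[0,0,3,0,0,0,0.9],[0,0,1,0,0,0,0.9],[0,0,1,0,0,0,0.9],[0,0,1,0,0,0,0.9],[0,0,0,0,0,0,0.9]]'
python3 -m pendant '[[0,0,0.5,0,0,0,0.9],[0,0,0.4,0,0,0,0.9],[0,0,0,0,0,0,0.9]]'
python3 -m pendant '[[0,0,0.4,0,0,0,0.9],[0,0,0.4,0,0,0,0.9],[0,0,0,0,0,0,0.9]]'
```

```text
t: 9.1
eef_pos: [0.5258, 0.2069, 0.1075]
ee_rot: [-3.141, -0.0, 2.948]
contact_force: [-0.5, -0.6, -1.2]
opening: 0.0139
finger_force: 25.0
t: 9.48
eef_pos: [0.528, 0.2071, 0.1037]
ee_rot: [3.14, 0.007, 2.949]
contact_force: [-6.6, -3.4, 26.5]
opening: 0.0141
finger_force: 25.0
t: 9.85
eef_pos: [0.5299, 0.2066, 0.0969]
ee_rot: [3.139, 0.012, 2.948]
contact_force: [-3.5, -6.6, 31.2]
opening: 0.0139
finger_force: 25.0
```

Blocked at ~34 mm with ~30 N: not the 17 mm throat. Lift and try own y = +60.

```bash
python3 -m pendant '[[0,0,-1,0,0,0,0.9],[0,0,-2,0,0,0,0.9],[0,0,-3,0,0,0,0.9],[0,2,0,0,0,0,0.9],[0,4,0,0,0,0,0.9],[0,0,0,0,0,0,0.9],[0,0,0,0,0,0,0.9]]'
python3 - <<'E'
from h import *
s=state();print(s['eef_pos'],s['ee_rot'])
M=np.eye(4);M[:3,:3]=R.from_euler('xyz',s['ee_rot']).as_matrix();M[:3,3]=s['eef_pos']
vs=[]
for n in('scene','side'):
    c=cams.snapshot(n);print(n,[(d['extent'],round(d['score'],2)) for d in cams.silhouettes(n,'board_thick')])
    im=c['img'][:,:,::-1].copy()
    for off,col in((-.070,(0,255,0)),(-.063,(0,255,255))):
        B=box(.09,.014,0,.105);y=s['ee_rot'][2]-np.pi
        P=place(B,[s['eef_pos'][0],s['eef_pos'][1],y])+[0,0,s['eef_pos'][2]+off]
        cv2.polylines(im,[cv2.convexHull(np.float32(proj(c,P))).astype(int)],True,col,1)
    vs.append(im[60:360,220:420] if n=='scene' else im[60:360,180:380])
cv2.imwrite('pics/c3.png',cv2.resize(np.hstack(vs),None,fx=1.9,fy=1.9,interpolation=cv2.INTER_CUBIC))
E
```

```text
t: 10.72
eef_pos: [0.5368, 0.2662, 0.1495]
ee_rot: [-3.14, -0.002, 2.949]
contact_force: [-0.3, 0.8, -0.9]
opening: 0.0137
finger_force: 25.0
[0.5368073  0.2662333  0.14951711] [-3.14040091e+00 -1.66424886e-03  2.94894778e+00]
scene [([322.8, 131.5, 27.1, 50.4], 0.84), ([274.1, 169.0, 80.0, 56.5], 0.58)]
side [([238.4, 233.2, 51.1, 49.5], 0.81), ([192.8, 189.9, 38.3, 25.1], 0.44)]
```

View pics/c3.png

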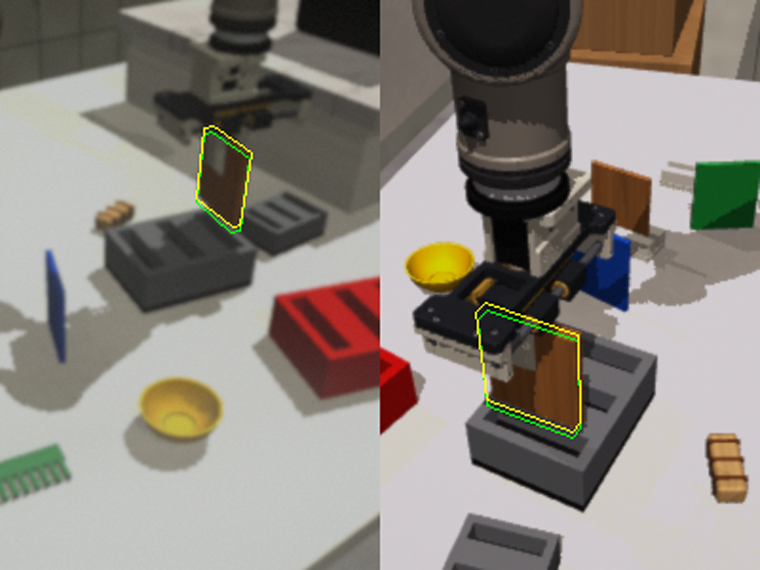

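Board (side crop ~(530,370)) hangs upright, slipped ~6–7 mm up in the grip. Descend in this slot.

```bash
python3 -m pendant '[[0,-0.1,1,0,0,0,0.9],[0,0,2,0,0,0,0.9],[0,0,1,0,0,0,0.9],[0,0,0.5,0,0,0,0.9],[0,0,0,0,0,0,0.9]]'
python3 -m pendant '[[0,0,0.4,0,0,0,0.9],[0,0,0.4,0,0,0,0.9],[0,0,0,0,0,0,0.9]]'
python3 -m pendant '[[0,0,0.4,0,0,0,0.9],[0,0,0,0,0,0,0.9]]'
```

```text
t: 11.55
eef_pos: [0.5373, 0.2649, 0.1056]
ee_rot: [-3.141, -0.0, 2.948]
contact_force: [-0.3, 0.0, -0.8]
opening: 0.0139
finger_force: 25.0
t: 11.92
eef_pos: [0.5374, 0.265, 0.0977]
ee_rot: [3.142, 0.0, 2.948]
contact_force: [-0.1, 0.2, -0.3]
opening: 0.0139
finger_force: 25.0
t: 12.18
eef_pos: [0.5381, 0.2657, 0.0957]
ee_rot: [3.139, 0.003, 2.948]
contact_force: [-2.4, 1.0, 10.8]
opening: 0.0138
finger_force: 25.0
```

```bash
python3 -m pendant '[[0,0,0.3,0,0,0,0.9],[0,0,0,0,0,0,0.9]]'
```

```text
t: 12.42
eef_pos: [0.5386, 0.2657, 0.0952]
ee_rot: [3.139, 0.005, 2.948]
contact_force: [-7.3, -1.9, 25.2]
opening: 0.0139
finger_force: 25.0
```

Blocked too; so the 17 mm throat must be own y = -60.

```bash
python3 -m pendant '[[0,0,-1,0,0,0,0.9],[0,0,-2,0,0,0,0.9],[0,0,-3,0,0,0,0.9],[0,-3,0,0,0,0,0.9],[0,-5,0,0,0,0,0.9],[0,-4,0,0,0,0,0.9],[0,0,0,0,0,0,0.9],[0,0,0,0,0,0,0.9]]'
```

```text
t: 13.42
eef_pos: [0.5145, 0.1475, 0.1508]
ee_rot: [3.141, 0.0, 2.947]
contact_force: [-0.1, -0.0, -1.8]
opening: 0.0141
finger_force: 25.0
```

```bash
python3 -m pendant '[[0,0,1,0,0,0,0.9],[0,0,2,0,0,0,0.9],[0,0,1.5,0,0,0,0.9],[0,0,0.5,0,0,0,0.9],[0,0,0.4,0,0,0,0.9],[0,0,0.4,0,0,0,0.9],[0,0,0,0,0,0,0.9]]'
python3 -m pendant '[[0,0,0.4,0,0,0,0.9],[0,0,0.4,0,0,0,0.9],[0,0,0,0,0,0,0.9]]'
```

```text
t: 14.3
eef_pos: [0.5143, 0.1472, 0.0928]
ee_rot: [3.142, 0.0, 2.948]
contact_force: [-0.0, -0.4, -0.3]
opening: 0.0142
finger_force: 25.0
t: 14.68
eef_pos: [0.514, 0.1471, 0.0844]
ee_rot: [-3.141, -0.001, 2.948]
contact_force: [-0.2, 0.6, -1.0]
opening: 0.0138
finger_force: 25.0
```

```bash
python3 -m pendant '[[0,0,0.4,0,0,0,0.9],[0,0,0.4,0,0,0,0.9],[0,0,0,0,0,0,0.9]]'
python3 -m pendant '[[0,0,0.3,0,0,0,0.9],[0,0,0.2,0,0,0,0.9],[0,0,0,0,0,0,0.9]]'
```

```text
t: 15.05
eef_pos: [0.514, 0.1471, 0.0763]
ee_rot: [-3.141, -0.001, 2.948]
contact_force: [-0.3, -0.7, -0.5]
opening: 0.0138
finger_force: 25.0
t: 15.42
eef_pos: [0.5142, 0.1472, 0.0716]
ee_rot: [-3.142, -0.0, 2.948]
contact_force: [-0.3, 0.7, -1.1]
opening: 0.0139
finger_force: 25.0
```

```bash
python3 -m pendant '[[0,0,0.2,0,0,0,0.9],[0,0,0.2,0,0,0,0.9],[0,0,0,0,0,0,0.9]]'
```

```text
t: 15.8
eef_pos: [0.5142, 0.1473, 0.0708]
ee_rot: [3.141, 0.002, 2.948]
contact_force: [-10.1, -1.8, 24.9]
opening: 0.0138
finger_force: 25.0
```

Bottomed at the expected home depth (TCP 0.071). Release, rise, go over the thin board.

```bash
python3 -m pendant '[[0,0,-0.2,0,0,0,0.9],[0,0,0,0,0,0,0.7],[0,0,0,0,0,0,0.7],[0,0,0,0,0,0,0.7],[0,0,-2,0,0,0,0.7],[0,0,-5,0,0,0,0.7],[0,0,-5,0,0,0,0.5],[0,0,-3,0,0,0,0.5],[-1.5,-4,0,0,0,0,0.5],[-2,-5.5,0,0,0,0,0.5],[-2,-5.5,0,0,0,0,0.5],[-2,-5.5,0,0,0,0,0.5],[-1.5,-4,0,0,0,0,0.5],[-0.5,-2.8,0,0,0,0,0.5],[0,0,0,0,0,6,0.5],[0,0,0,0,0,0,0.5],[0,0,0,0,0,0,0.5]]'
python3 - <<'E'
from h import *
s=state();print(s['eef_pos'],s['ee_rot'],s['opening'])
c=cams.snapshot('wrist')
T=np.eye(4);T[:3,:3]=R.from_euler('xyz',s['ee_rot']).as_matrix();T[:3,3]=s['eef_pos'];c['T']=T@c['mount']
im=c['img'][:,:,::-1].copy()
uv=proj(c,place(box(.09,.008,.008,.113),[.5555,-.1387,-.3022]));cv2.polylines(im,[np.int32([uv[i] for i in(1,3,7,5)])],True,(0,255,0),1)
d=cams.snapshot('side');e=d['img'][:,:,::-1].copy()
for h in(0,.025):
    P=place(box(.09,.014,.01,.115),[.5142,.1473,-.197])+[0,0,h]
    cv2.polylines(e,[cv2.convexHull(np.float32(proj(d,P))).astype(int)],True,(0,255,0) if h==0 else (0,0,255),1)
e=cv2.resize(e[150:350,180:380],(420,420),interpolation=cv2.INTER_CUBIC)
cv2.imwrite('pics/w4.png',np.hstack([im[:,120:500],e]))
E
```

```text
t: 17.92
eef_pos: [0.5549, -0.1386, 0.2196]
ee_rot: [3.142, -0.0, 2.846]
contact_force: [-0.4, 0.2, 0.8]
opening: 0.0461
finger_force: 0.0
[ 0.55486097 -0.13864086  0.2196051 ] [ 3.14152084e+00 -1.97824819e-04  2.84553099e+00] 0.04606127796019029
```

View pics/w4.png

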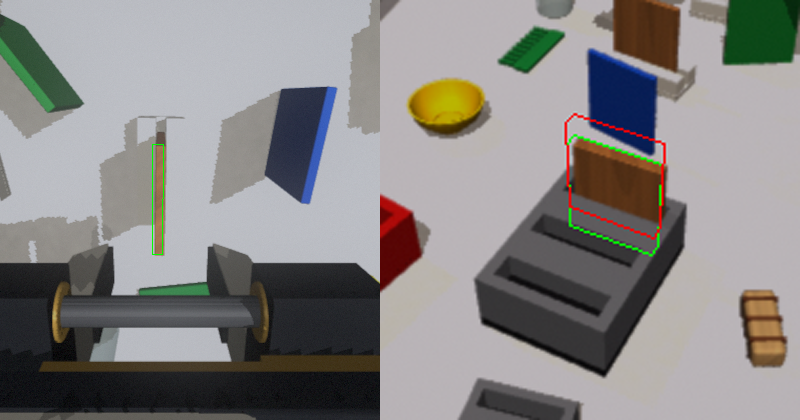

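Thick board stands home (matches the green outline at (615,190)); thin board's top at (158,200) matches the outline. Grip it.

```bash
python3 -m pendant '[[0,0,4,0,0,0,0.5],[0,0,4,0,0,0,0.5],[0,0,4,0,0,0,0.5],[0,0,2.2,0,0,0,0.5],[0,0,0,0,0,0,0.5],[0,0,0,0,0,0,1],[0,0,0,0,0,0,1],[0,0,0,0,0,0,1],[0,0,0,0,0,0,1],[0,0,0,0,0,0,1]]' 25
python3 -m pendant '[[0,0,-1,0,0,0,1],[0,0,-3,0,0,0,1],[0,0,-5,0,0,0,1],[0,0,-5,0,0,0,1],[0,0,-1,0,0,-6,1],[0,0,0,0,0,0,1]]'
```

```text
t: 19.27
eef_pos: [0.5551, -0.1391, 0.0782]
ee_rot: [-3.142, 0.001, 2.843]
contact_force: [-0.4, 1.0, 2.7]
opening: 0.0076
finger_force: 25.0
t: 20.02
eef_pos: [0.5552, -0.1391, 0.2292]
ee_rot: [-3.141, 0.003, 2.947]
contact_force: [0.7, 1.3, -0.4]
opening: 0.008
finger_force: 25.0
```

```bash
python3 -m pendant '[[1,3,0,0,0,0,1],[1.5,5.3,0,0,0,0,1],[1.5,5.5,0,0,0,0,1],[1.5,5.5,0,0,0,0,1],[1.5,5.5,0,0,0,0,1],[1.5,4.5,0,0,0,0,1],[1.1,4,0,0,0,0,1],[0,0,0,0,0,0,1],[0,0,0,0,0,0,1]]'
```

```text
t: 21.15
eef_pos: [0.5244, 0.2058, 0.2268]
ee_rot: [-3.14, -0.001, 2.947]
contact_force: [0.4, 0.0, -0.9]
opening: 0.0074
finger_force: 25.0
```

```bash
python3 -m pendant '[[-0.1,0,3,0,0,0,1],[0,0,4,0,0,0,1],[0,0,3,0,0,0,1],[0,0,1,0,0,0,1],[0,0,0.5,0,0,0,1],[0,0,0.4,0,0,0,1],[0,0,0,0,0,0,1]]'
python3 -m pendant '[[0,0,0.4,0,0,0,1],[0,0,0.4,0,0,0,1],[0,0,0,0,0,0,1]]'
```

```text
t: 22.02
eef_pos: [0.5261, 0.2061, 0.1093]
ee_rot: [3.141, 0.001, 2.948]
contact_force: [-0.4, -0.8, -0.7]
opening: 0.0079
finger_force: 25.0
t: 22.4
eef_pos: [0.5275, 0.2067, 0.1043]
ee_rot: [3.139, 0.006, 2.948]
contact_force: [-3.5, -1.1, 19.0]
opening: 0.0081
finger_force: 25.0
```

Blocked at ~35 mm. Try own y = +60.

```bash
python3 -m pendant '[[0,0,-1,0,0,0,1],[0,0,-2,0,0,0,1],[0,0,-3,0,0,0,1],[0,2,0,0,0,0,1],[0,4,0,0,0,0,1],[0,0,0,0,0,0,1],[0,0,0,0,0,0,1]]'
python3 -m pendant '[[0,0,1,0,0,0,1],[0,0,2,0,0,0,1],[0,0,1.5,0,0,0,1],[0,0,0.6,0,0,0,1],[0,0,0.4,0,0,0,1],[0,0,0,0,0,0,1]]'
python3 -m pendant '[[0,0,0.4,0,0,0,1],[0,0,0.4,0,0,0,1],[0,0,0,0,0,0,1]]'
```

```text
t: 23.28
eef_pos: [0.5367, 0.2652, 0.1595]
ee_rot: [-3.14, -0.002, 2.949]
contact_force: [-0.6, -0.6, -0.3]
opening: 0.0077
finger_force: 25.0
t: 24.02
eef_pos: [0.5374, 0.2649, 0.1058]
ee_rot: [3.141, 0.0, 2.948]
contact_force: [0.2, -0.5, -0.2]
opening: 0.0079
finger_force: 25.0
t: 24.4
eef_pos: [0.5371, 0.2649, 0.0974]
ee_rot: [-3.141, -0.001, 2.948]
contact_force: [-0.5, -0.6, -0.6]
opening: 0.0078
finger_force: 25.0
```

Going in (underside ~27 mm). Continue to the floor.

```bash
python3 -m pendant '[[0,0,0.5,0,0,0,1],[0,0,0.5,0,0,0,1],[0,0,0.4,0,0,0,1],[0,0,0,0,0,0,1]]'
python3 -m pendant '[[0,0,0.3,0,0,0,1],[0,0,0.3,0,0,0,1],[0,0,0,0,0,0,1]]'
```

```text
t: 24.9
eef_pos: [0.5371, 0.2649, 0.0832]
ee_rot: [-3.141, -0.001, 2.948]
contact_force: [0.1, -0.2, -0.6]
opening: 0.008
finger_force: 25.0
t: 25.28
eef_pos: [0.5375, 0.2652, 0.0799]
ee_rot: [3.141, 0.002, 2.948]
contact_force: [-5.6, -1.1, 13.0]
opening: 0.0082
finger_force: 25.0
```

Bottomed at TCP 0.080, the home depth. Release, rise and check.

```bash
python3 -m pendant '[[0,0,-0.2,0,0,0,1],[0,0,0,0,0,0,0.75],[0,0,0,0,0,0,0.75],[0,0,0,0,0,0,0.75],[0,0,-2,0,0,0,0.75],[0,0,-5,0,0,0,0.75],[0,0,-5,0,0,0,0.75],[0,0,-3,0,0,0,0.75],[5,0,0,0,0,0,0.75],[5,0,0,0,0,0,0.75],[0,0,0,0,0,0,0.75],[0,0,0,0,0,0,0.75]]'
python3 - <<'E'
from h import *
v=[]
for n,a in(('scene',np.s_[140:300,240:400]),('side',np.s_[170:330,200:360])):
    d=cams.snapshot(n);e=d['img'][:,:,::-1].copy()
    for B,p in((box(.09,.014,.01,.115),[.5142,.1473,-.197]),(box(.09,.008,.01,.115),[.5376,.2649,-.197])):
        cv2.polylines(e,[cv2.convexHull(np.float32(proj(d,place(B,p)))).astype(int)],True,(0,255,0),1)
    v.append(cv2.resize(e[a],(400,400),interpolation=cv2.INTER_CUBIC))
cv2.imwrite('pics/f5.png',np.hstack(v))
E
```

```text
t: 26.78
eef_pos: [0.4398, 0.2843, 0.23]
ee_rot: [3.141, 0.001, 2.948]
contact_force: [1.0, 0.8, -0.0]
opening: 0.0232
finger_force: 0.0
```

View pics/f5.png

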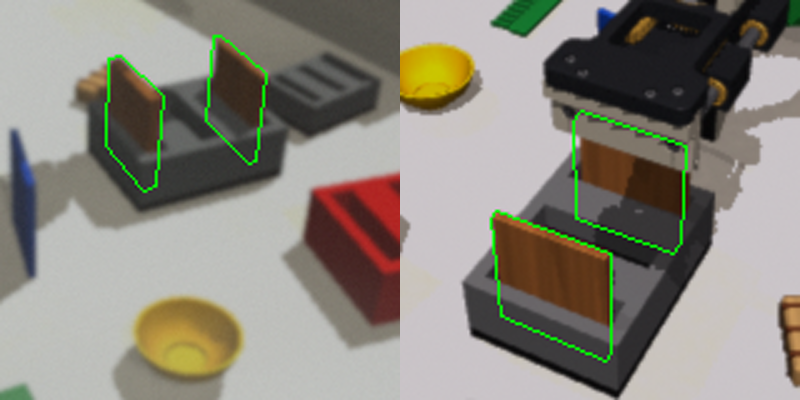

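Both boards match the home outlines in both views ((132,105)/(237,95) scene; (635,170)/(552,265) side).

```bash
python3 -c "
from cell import bot;print(bot.job_done())"
```

```text
the job is handed in; nothing more can be done
None
```

Both boards are released and fully home in the rack: thick in the own y = -60 mm slot, thin in the own y = +60 mm slot. The job was handed in at about 27 s, the bystanders were not touched, and no verdict was returned.

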